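Latch the pull hook onto the litho stone's draw pin

TASK

The large printing stone has to be dragged along the bench. Lift the pull hook with the sprung latch from where it stands, bring it over the draw pin of the tray with the large stone, its eye pointing away from the stone, and push it straight down onto the pin until the latch has snapped shut beneath the pin and the hook stands upright on the bench. Let go of it there.

Things in the scene. Friction and masses are not known exactly. Their poses are not given: they have to be found in the camera images.
- hook: Loose dark steel pull hook, 0.45 kg, standing upright on two jaws, mouth down. Block 74 (x) x 36 (y) x 88 mm high; on it a bright grip post 26 x 26 mm, 88 to 148 mm above the feet. Mouth: slot along y, 30 mm wide (flared to 40 at the feet), 64 mm deep. Origin: under the post, midway between the jaws, at foot level. x: from eye to nose, at the start within 0.5 rad of world x; z up.
- hook_eye (a point): Centre of the pull eye, a ring 42 mm across of 10 mm bar on the hook's rear jaw: at x = -55, z = 62 mm in the hook's frame. Axes as the hook's. With the hook in place, feet on the bench, the hook's origin lies straight below the pin and the mouth's roof 3 mm above the pin.
- latch (a joint): Sprung steel flap, 24 x 24 mm, hinged to the rear jaw 18 mm above the feet. 0 rad: shut across the mouth; a stop keeps it from swinging down. It swings only up into the mouth (at most 1.4 rad) and springs back to 0 once the pin is above it, with the feet 15 to 4 mm from the bench. Opening it takes 8 to 15 N of push, more than the hook's weight.
- large_pin (a point): Middle of the draw pin of the tray (fixed, 160 x 220 mm) with the large stone, 68 mm high; the small tray with the thin stone has the same bracket and is not wanted. Level steel bar, 16 mm diameter, 53 mm above the bench, along this y, free over 80 mm between cheeks 64 mm high. x: towards the stone, within 0.35 rad of world x; tray edge 60 mm away. z up.

How it is judged:
By the outcome, as a careful person would: the job done as asked, in the order asked, and still so for the second after the job is handed in, with the robot touching nothing.
It also fails if it takes over 35 s, if anything falls off the work surface, if the arm or the gripper's body presses on something with over 40 N, if the wrist force passes 120 N, or if a joint passes its speed limit or range.

ROBOT

A 6-joint arm with a two-finger parallel gripper is mounted at the origin on the work surface. World frame = base frame: x ahead of the robot, y to its left, z up, the work surface at z = 0. Lengths are in m, angles in rad, forces in N, time in s.
With the tool pointing down it reaches from about 0.375 to 0.825 m from the base axis. Payload 5.5 kg.
Tool frame: the origin (TCP) lies midway between the tips of the shut fingers; the grasp point (between the pads) lies 19 mm behind it; x points along the fingers, y is the direction in which the jaws open and shut, and the axes are right-handed (so a half turn about x gives the same grasp; the last joint's range is limited). The gripper opens to 85 mm and grips with 20 to 120 N. Pads are 22 mm wide; open, the fingers measure 114 mm over their backs; the gripper's body (76 mm by 85 mm) begins 54 mm behind the grasp point. The pads swing forward as they close: fully open they stand 13 mm farther back than shut.
Start: joints at [1.116, 0.314, -0.047, 1.21, 0, 1.571], TCP at [0.264, 0.539, 0.192] pointing down, gripper open.
Joint ranges: [-2.67, 2.67], [-0.69, 1.73], [-1.03, 1.25], [-2.08, 2.16], [-1.42, 1.45], [-3.14, 3.14]. Speed limits (rad/s): [2.39, 2.39, 3.01, 3.14, 3.14, 3.14].

INTERFACE

Orientations are given as a 3x3 rotation matrix whose columns are the frame's x, y, z axes.
In Python, from plant import * gives the robot as it stands.
- The arm moves only by the tool apply_moves, never from a script. Its argument "moves" is a list of rows, each a list of 4 numbers: the shift along the tool's x, y, z as a fraction of full scale, then the turn about the tool's x as a fraction of full scale. A call has 1 to 20 rows; each row shifts and turns the commanded pose from where the row before left it, along the tool's axes as they then stand; what a row does not reach is not made up. Full scale, the value 1, is 0.5 m for a shift and 180 degrees for a turn. A row lasts 1/12 s, in which the tool goes at most 41.7 mm and 7.16 degrees, less where a joint would pass 70% of its speed; a pose out of reach is approached as far as the arm can. A call with a number of a shift or a turn outside -1 to 1 is refused whole. A call with a gripper value outside its range is refused whole. "hand" is the gripper's target within -1 to 1 (fully open at 1, half-way at 0, shut at -1), set as the call begins (left out, the last holds). The fingers move at their own pace and stop on an object; "grip_force" is the grip in N (left out, the last holds). Time passes only in rows, so rows that do not move let the fingers close. It gives the time, the measured TCP pose, the force and the opening at its end, in the units of the state.
- state(): the state, without advancing time (a new reading comes with each control period).
- capture(name): name is "scene" or "top" or "wrist"; returns the picture (384x512x3 uint8, blue, green, red); there is no depth.
- calibration(name): a dict with "camera_matrix" (3x3 intrinsics, pixels), "camera_from_world" (4x4, takes a point from world to camera coordinates). Camera axes: x right, y up, looking along -z (the intrinsics and any distortion apply to the point x, -y, -z); pixel columns grow to the right and rows downward; lengths in m; the calibration is good to about 2 mm. A picture is of the moment at which its call begins: read the wrist's pose just before it. calibration takes no time and is no camera call; for the wrist camera it gives the pose at the moment of the call.
- finish_job(): hands the job in, once; it reports no verdict.
Trained networks look in the newest picture that a camera, given by its name, has taken for a name from the list of things; names that differ only in an ending like _2 or _b are one class to them, and where a whole thing is asked for, a point or a joint stands for the part that bears it (a point fixed in the world has none). Each returns a list of dicts, best first, with "confidence" (0 to 1); they miss things now and then, are a little off and sometimes report something else, mostly with a low value. They report only what shows in the picture. A call takes as long as a camera call.
- recognise(camera, label): "box" ([left, top, right, bottom] in pixels, round what is visible of it).
The state is a dict: "time": time; "joint_pos": joint angles; "qd": joint speeds; "joint_efforts": joint torques, N m; "position": TCP position; "tool_rot": TCP orientation; "force": force on the tool from outside, world axes, zero at the start; "ft_torque": the same for the moment, N m; "gripper_width": finger opening in m.
Only numpy, scipy, OpenCV 4.12 (cv2) and the standard library are available. Lean on these libraries where they do the work, as an engineer would, in place of code of your own. Each camera call takes 0.05 s, during which the arm holds its last target.

## Working session

There is one attempt and no reset: what is moved stays moved. The work goes in short steps, Python scripts to look and compute and a tool call to move; the robot and the scene stay as the last step left them, time stands still between calls to the robot, and variables do not carry over. Pictures are saved under pics/ and viewed, and the job is handed in when it is done.

Besides the shell and the picture viewer there is one more tool, called after "Call:" as name([rows], argument=value, ...), one row to a line, values as JSON. apply_moves: Moves the arm, as the interface text tells. Its arguments: {"type":"object","properties":{"moves":{"type":"array"},"hand":{"type":"number"},"grip_force":{"type":"number"}},"required":["moves"]}

```bash
mkdir -p pics; ls
python3 - <<'E'
from plant import *
import cv2
for n in ("scene","top","wrist"):
    im=capture(n); cv2.imwrite(f"pics/{n}0.png",im)
    c=calibration(n); print(n,c)
    for l in ("hook","hook_eye","latch","large_pin"):
        try: print(l,[(list(map(int,d["box"])),round(d["confidence"],2)) for d in recognise(n,l)][:3])
        except Exception as e: print(l,e)
print(state())
E
```

```text
pics
scene {'camera_matrix': array([[403.87592503,   0.        , 248.03232674],
       [  0.        , 403.87592503, 193.20254401],
       [  0.        ,   0.        ,   1.        ]]), 'camera_from_world': array([[ 0.30759055,  0.95146846, -0.00978883, -0.14862227],
       [-0.69347152,  0.23120575,  0.68237904,  0.29868349],
       [ 0.65152537, -0.20310507,  0.73093298, -1.30290863],
       [ 0.        ,  0.        ,  0.        ,  1.        ]])}
hook [([227, 164, 252, 228], 0.66)]
hook_eye [([231, 165, 255, 228], 0.62)]
latch []
large_pin []
top {'camera_matrix': array([[468.62943618,   0.        , 264.55924695],
       [  0.        , 468.62943618, 187.94339046],
       [  0.        ,   0.        ,   1.        ]]), 'camera_from_world': array([[ 6.00454027e-03, -9.99981940e-01,  2.57222794e-04,
        -1.01501155e-02],
       [ 9.97994154e-01,  6.00881488e-03,  6.30203281e-02,
        -4.71226038e-01],
       [-6.30207355e-02, -1.21701254e-04,  9.98012210e-01,
        -1.20168206e+00],
       [ 0.00000000e+00,  0.00000000e+00,  0.00000000e+00,
         1.00000000e+00]])}
hook [([263
[... 785 characters left out ...]
1.21020752e+00,
       -2.25409033e-05,  1.57081159e+00]), 'qd': array([-0.00026256, -0.00029751, -0.00204457,  0.00038752,  0.0010835 ,
        0.00077172]), 'joint_efforts': array([-1.46776390e-03, -5.39344668e+01,  3.40014160e+01,  1.26119518e-03,
       -2.95539405e-05, -1.34153819e-06]), 'position': array([0.26356319, 0.53901455, 0.19235462]), 'tool_rot': array([[ 5.60860027e-05,  4.39271842e-01,  8.98354187e-01],
       [ 6.33899890e-05,  8.98354185e-01, -4.39271845e-01],
       [-9.99999996e-01,  8.15836640e-05,  2.25396580e-05]]), 'force': array([-2.12760039,  0.19898976, -0.02042523]), 'ft_torque': array([ 0.05283453, -0.02448385, -0.04754714]), 'gripper_width': 0.08537811042236447}
```

Run:
```python
import cv2
a=cv2.imread("pics/top0.png"); cv2.imwrite("pics/top0b.png",cv2.resize(a[40:290,90:430],None,fx=2.35,fy=2.35,interpolation=cv2.INTER_CUBIC))
a=cv2.imread("pics/scene0.png"); cv2.imwrite("pics/scene0b.png",cv2.resize(a[90:340,90:430],None,fx=2.35,fy=2.35,interpolation=cv2.INTER_CUBIC))
```

```text
(no output)
```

View pics/top0.png

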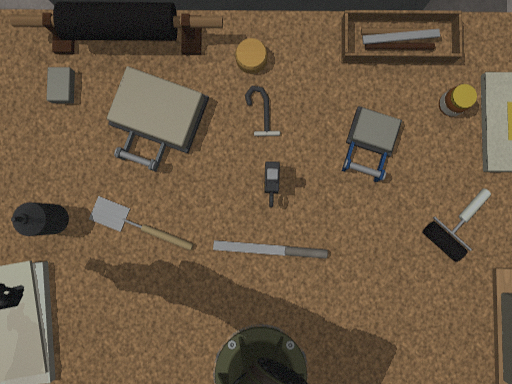

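View pics/scene0.png

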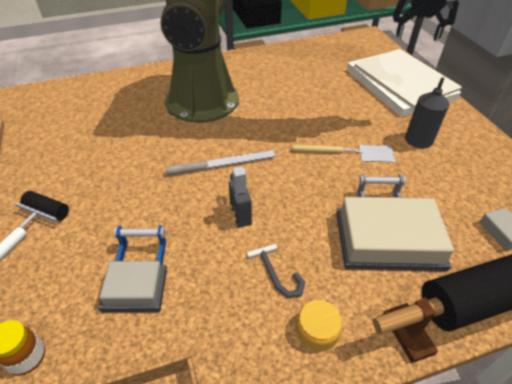

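```bash
ls pics
```

```text
scene0.png
scene0b.png
top0.png
top0b.png
wrist0.png
```

View pics/top0b.png

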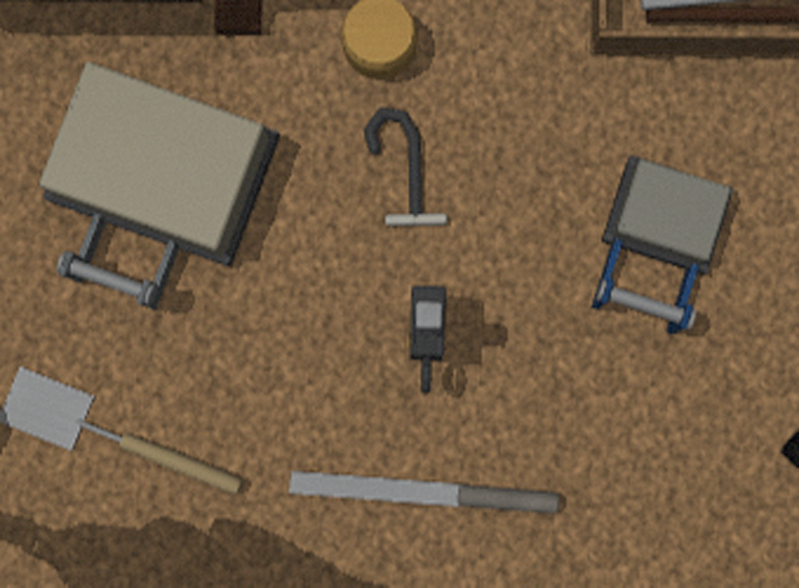

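View pics/scene0b.png

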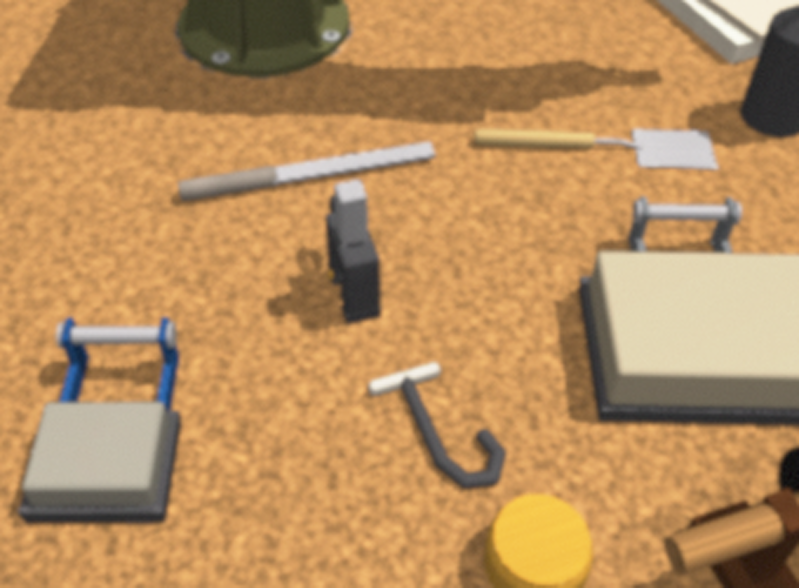

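```bash
cat > h.py <<'E'
import numpy as np, cv2
from plant import *
def ray(c,px):
    K=c["camera_matrix"];T=c["camera_from_world"];R=T[:3,:3];t=T[:3,3]
    d=np.linalg.solve(K,[px[0],px[1],1.]); d=R.T@(d*[1,-1,-1]); o=-R.T@t
    return o,d/np.linalg.norm(d)
def atz(c,px,z):
    o,d=ray(c,px); return o+d*(z-o[2])/d[2]
def proj(c,p):
    T=c["camera_from_world"];q=(T[:3,:3]@np.asarray(p,float)+T[:3,3])*[1,-1,-1]
    q=c["camera_matrix"]@q; return q[:2]/q[2]
E
python3 - <<'E'
from h import *
c=calibration("top"); s=calibration("scene")
f=lambda x,y:((x+.5)/2.35+90-.5,(y+.5)/2.35+40-.5)
g=lambda x,y:((x+.5)/2.35+90-.5,(y+.5)/2.35+90-.5)
a,b=atz(c,f(67,265),.056),atz(c,f(150,292),.056); m=(a+b)/2; v=b-a
print("pin top",a,b,m,"len",np.linalg.norm(v),"yaw",np.degrees(np.arctan2(v[1],v[0]))+90)
a,b=atz(s,g(643,210),.056),atz(s,g(733,213),.056); m=(a+b)/2; v=b-a
print("pin scene",a,b,m,np.linalg.norm(v),np.degrees(np.arctan2(v[1],v[0]))-90)
# stone yaw
st=[atz(c,f(*p),.068) for p in [(88,64),(265,127),(220,250),(42,186)]]
for i in range(4):
    v=st[(i+1)%4]-st[i]; print("stone",np.linalg.norm(v),np.degrees(np.arctan2(v[1],v[0])))
q=[atz(c,f(*p),.148) for p in [(415,302),(442,302),(442,328),(415,328)]]
print("post",np.mean(q,0),[np.linalg.norm(q[i]-q[i-1]) for i in range(4)])
print("eye end",atz(c,f(426,390),.062), "nose corners",atz(c,f(412,287),.088),atz(c,f(445,287),.088))
print("post scene",atz(s,g(350,186),.148))
E
```

```text
pin top [0.55600298 0.36195414 0.056     ] [0.52743993 0.27235294 0.056     ] [0.54172145 0.31715354 0.056     ] len 0.0940437184363753 yaw -17.681228227785667
pin scene [0.52930998 0.27776137 0.056     ] [0.56218436 0.36247465 0.056     ] [0.54574717 0.32011801 0.056     ] 0.0908683979307095 -21.20956461907707
stone 0.20260106304221726 -109.45905729927043
stone 0.1405855904107216 160.9456835260315
stone 0.20254293887606242 70.50164392591324
stone 0.14044709448338757 -19.03018537064975
post [ 0.49590639 -0.0244889   0.148     ] [np.float64(0.025721116595769384), np.float64(0.02662639840329255), np.float64(0.025721320444293424), np.float64(0.02658665696075565)]
eye end [ 0.42418494 -0.02359371  0.062     ] nose corners [ 0.53069882 -0.00809821  0.088     ] [ 0.53090631 -0.04247691  0.088     ]
post scene [ 0.4931954  -0.02292779  0.148     ]
```

Run:
```python
from h import *
c=calibration("wrist");T=c["camera_from_world"];o=-T[:3,:3].T@T[:3,3]
s=state();print(o,s["tool_rot"].T@(o-s["position"]))
R=s["tool_rot"]
# tool shift to pre-look over pin: want TCP at 
for tgt in [(0.47,0.33,0.22),(0.495,-0.0238,0.22)]:
    print(R.T@(np.array(tgt)-s["position"])/.5)
```

```text
[0.19647522 0.57186625 0.37456755] [-1.82214611e-01  5.74747327e-05 -7.46954819e-02]
[-0.05529411 -0.19416992  0.55453641]
[-0.05533616 -0.80788175  0.91028287]
```

Call:
apply_moves([
  [-0.007,-0.02,0.055,0],
  [-0.007,-0.02,0.055,0],
  [-0.007,-0.02,0.055,0],
  [-0.007,-0.02,0.055,0],
  [-0.007,-0.02,0.055,0],
  [-0.007,-0.02,0.055,0],
  [-0.007,-0.02,0.055,0],
  [-0.007,-0.02,0.055,0],
  [0,-0.02,0.055,0],
  [0,-0.014,0.055,0],
  [0,0,0,0],
  [0,0,0,0],
  [0,0,0,0],
], hand=1)

```text
time: 1.83
position: [0.4677, 0.3312, 0.2202]
tool_rot: [[-0.0, 0.44, 0.898], [0.0, 0.898, -0.44], [-1.0, 0.0, -0.001]]
force: [0.1, 1.0, 0.3]
gripper_width: 0.0853
```

Run:
```python
from h import *
s=state(); print(s["time"],s["position"],s["qd"].round(3))
c=calibration("wrist"); im=capture("wrist"); np.save("w1.npy",np.vstack([c["camera_matrix"],c["camera_from_world"][:3,:3],c["camera_from_world"][:3,3]]))
cv2.imwrite("pics/w1.png",im)
print(state()["position"])
print(proj(c,[.5435,.3186,.053]))
```

```text
1.8333 [0.4677375  0.33117503 0.22023053] [ 0.022 -0.002 -0.004  0.002 -0.002 -0.001]
[0.4673997  0.33153853 0.22023505]
[272.00208388 222.84762007]
```

View pics/w1.png

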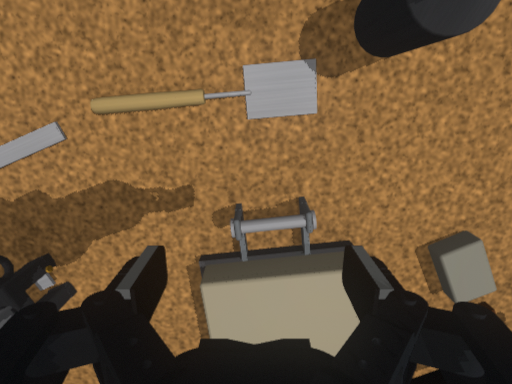

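Run:
```python
import cv2
a=cv2.imread("pics/w1.png"); cv2.imwrite("pics/w1b.png",cv2.resize(a[190:270,215:335],None,fx=6,fy=6,interpolation=cv2.INTER_CUBIC))
a=cv2.imread("pics/top0.png"); cv2.imwrite("pics/t0c.png",cv2.resize(a[150:215,245:305],None,fx=9,fy=9,interpolation=cv2.INTER_CUBIC))
```

```text
(no output)
```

View pics/w1b.png

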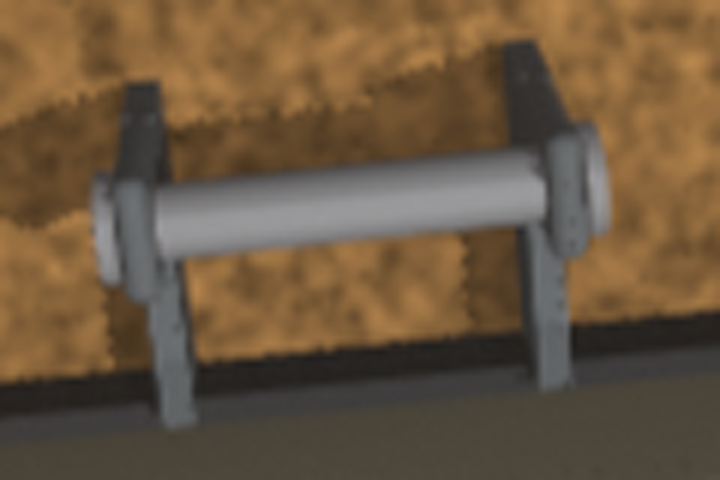

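View pics/t0c.png

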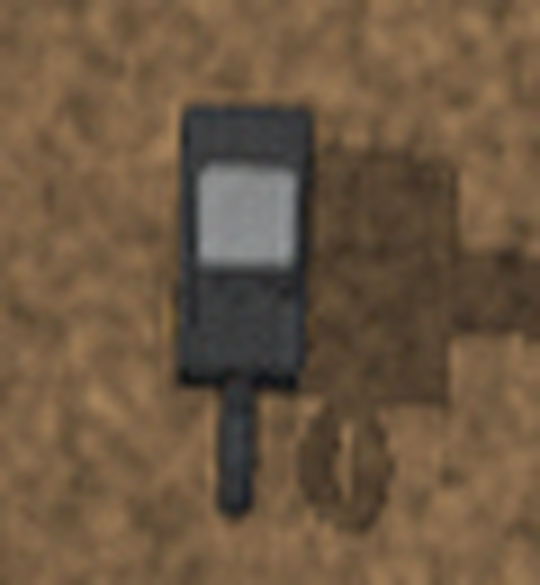

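Run:
```python
from h import *
w=np.load("w1.npy"); T=np.eye(4);T[:3,:3]=w[3:6];T[:3,3]=w[6]; c=dict(camera_matrix=w[:3],camera_from_world=T)
f=lambda x,y:((x+.5)/6+215-.5,(y+.5)/6+190-.5)
a,b=atz(c,f(156,221),.053),atz(c,f(545,186),.053)
v=a-b;print(a,b,(a+b)/2,np.linalg.norm(v),np.degrees(np.arctan2(v[1],v[0])))
t=calibration("top"); h=lambda x,y:((x+.5)/9+245-.5,(y+.5)/9+150-.5)
for z,ps in ((.088,[(188,110),(180,378),(313,110),(298,378)]),(.148,[(200,165),(197,265),(298,165),(294,268)]),(.062,[(236,515)])):
    for p in ps: print(z,atz(t,h(*p),z).round(4))
s=state();R=s["tool_rot"]
print(R.T@(np.array([.4955,-.024,.22])-s["position"])/.5)
```

```text
[0.53052744 0.28112804 0.053     ] [0.55908035 0.35732826 0.053     ] [0.54480389 0.31922815 0.053     ] 0.08137408223198658 -110.5414296219243
0.088 [ 0.5309 -0.0091  0.088 ]
0.088 [ 0.4578 -0.0074  0.088 ]
0.088 [ 0.5311 -0.0431  0.088 ]
0.088 [ 0.458  -0.0393  0.088 ]
0.148 [ 0.5095 -0.0122  0.148 ]
0.148 [ 0.4836 -0.0116  0.148 ]
0.148 [ 0.5096 -0.0374  0.148 ]
0.148 [ 0.483  -0.0365  0.148 ]
0.062 [ 0.4214 -0.0231  0.062 ]
[ 3.18350102e-04 -6.14324776e-01  3.62483476e-01]
```

Call:
apply_moves([
  [0,-0.05,0.03,0],
  [0,-0.05,0.03,0],
  [0,-0.05,0.03,0],
  [0,-0.05,0.03,0],
  [0,-0.05,0.03,0],
  [0,-0.05,0.03,0],
  [0,-0.05,0.03,0],
  [0,-0.05,0.03,0],
  [0,-0.05,0.03,0],
  [0,-0.05,0.03,0],
  [0,-0.05,0.03,0],
  [0,-0.05,0.03,0],
  [0,-0.014,0.002,0],
  [0,0,0,-0.034],
  [0,0,0,-0.034],
  [0,0,0,-0.034],
  [0,0,0,-0.032],
  [0,0,0,0],
  [0,0,0,0],
  [0,0,0,0],
])

```text
time: 3.55
position: [0.4957, -0.0234, 0.2203]
tool_rot: [[0.0, 0.035, 0.999], [0.0, 0.999, -0.035], [-1.0, 0.0, 0.0]]
force: [-1.0, -0.2, -0.5]
gripper_width: 0.0852
```

Run:
```python
from h import *
s=state(); print(s["time"],s["position"],s["qd"].round(3),s["tool_rot"].round(3))
c=calibration("wrist"); im=capture("wrist")
cv2.imwrite("pics/w2.png",im)
for p in ([.4945,-.0245,.148],[.4945,-.0245,.088],[.4215,-.024,.062]): print(proj(c,p))
```

```text
3.55 [ 0.49567028 -0.02341917  0.22034931] [-0.008  0.002 -0.001  0.001 -0.002 -0.009] [[ 0.     0.035  0.999]
 [ 0.     0.999 -0.035]
 [-1.     0.     0.   ]]
[253.35489827 186.53910496]
[253.53117559 170.91726738]
[251.59352545  99.35808974]
```

View pics/w2.png

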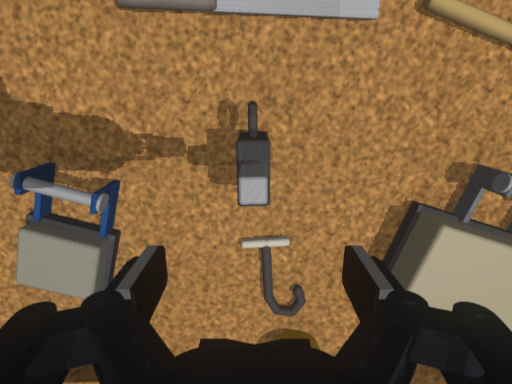

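Run:
```python
import cv2
a=cv2.imread("pics/w2.png"); cv2.imwrite("pics/w2b.png",cv2.resize(a[95:215,225:285],None,fx=6,fy=6,interpolation=cv2.INTER_CUBIC))
```

```text
(no output)
```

View pics/w2b.png

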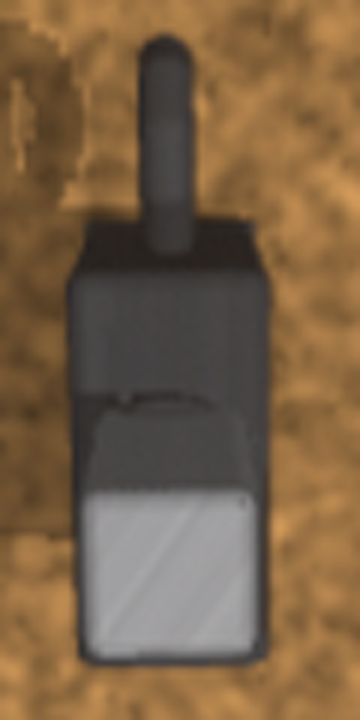

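Run:
```python
from h import *
c=calibration("wrist");f=lambda x,y:((x+.5)/6+225-.5,(y+.5)/6+95-.5)
p=atz(c,f(171,574),.148);print(p)
for q in [(86,493),(254,493),(258,655),(86,655)]: print(atz(c,f(*q),.148))
print(atz(c,f(70,283),.088),atz(c,f(268,283),.088))
s=state();print(s["tool_rot"].T@(p-s["position"]))
```

```text
[ 0.49791855 -0.02504641  0.148     ]
[ 0.48523793 -0.03689819  0.148     ]
[ 0.48609818 -0.0125875   0.148     ]
[ 0.51096359 -0.01256638  0.148     ]
[ 0.51005892 -0.03815121  0.148     ]
[ 0.46292447 -0.04147597  0.088     ] [ 0.46413574 -0.0072759   0.088     ]
[ 0.07232116 -0.00137773  0.00227202]
```

Call:
apply_moves([
  [0.03,-0.003,0.004,0],
  [0.03,0,0,0],
  [0.03,0,0,0],
  [0.03,0,0,0],
  [0.03,0,0,0],
  [0.03,0,0,0],
  [0.03,0,0,0],
  [0.02,0,0,0],
  [0.012,0,0,0],
  [0.003,0,0,0],
  [0,0,0,0],
  [0,0,0,0],
])

```text
time: 4.6
position: [0.4983, -0.0258, 0.0985]
tool_rot: [[0.001, 0.034, 0.999], [-0.0, 0.999, -0.034], [-1.0, -0.0, 0.001]]
force: [0.3, -0.2, 0.4]
gripper_width: 0.0853
```

Call:
apply_moves([
  [0,0,0,0],
  [0,0,0,0],
  [0,0,0,0],
  [0,0,0,0],
  [0,0,0,0],
  [0,0,0,0],
  [0,0,0,0],
  [0,0,0,0],
], hand=-1, grip_force=90)

```text
time: 5.27
position: [0.498, -0.0257, 0.0984]
tool_rot: [[0.001, 0.034, 0.999], [0.0, 0.999, -0.034], [-1.0, 0.0, 0.001]]
force: [-0.5, 0.8, 5.1]
gripper_width: 0.0234
```

Call:
apply_moves([
  [-0.01,0,0,0],
  [-0.02,0,0,0],
  [-0.03,0,0,0],
  [-0.03,0,0,0],
  [-0.03,0,0,0],
  [-0.03,0,0,0],
  [-0.03,0,0,0],
  [-0.02,0,0,0],
  [0,0,0,0],
  [0,0,0,0],
])

```text
time: 6.1
position: [0.4979, -0.0259, 0.198]
tool_rot: [[0.001, 0.034, 0.999], [-0.0, 0.999, -0.034], [-1.0, -0.0, 0.001]]
force: [0.6, -0.0, -5.5]
gripper_width: 0.0236
```

Run:
```python
from h import *
s=state();print(s["time"],s["position"],s["force"],s["gripper_width"])
im=capture("scene");cv2.imwrite("pics/s3.png",cv2.resize(im[90:290,150:420],None,fx=2.9,fy=2.9,interpolation=cv2.INTER_CUBIC))
im=capture("wrist");cv2.imwrite("pics/w3.png",im)
R=s["tool_rot"]
print(R.T@(np.array([.545,.3192,s["position"][2]])-s["position"])/.5)
```

```text
6.1 [ 0.49793264 -0.02585436  0.19804755] [ 0.56184395 -0.03130952 -5.47739143] 0.023604550799883356
[5.73372157e-06 6.92898384e-01 7.07335174e-02]
```

View pics/s3.png

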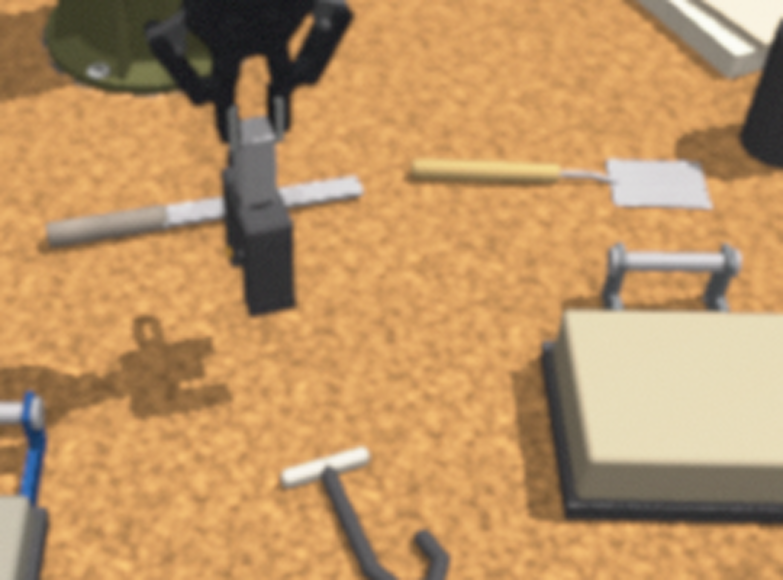

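View pics/w3.png

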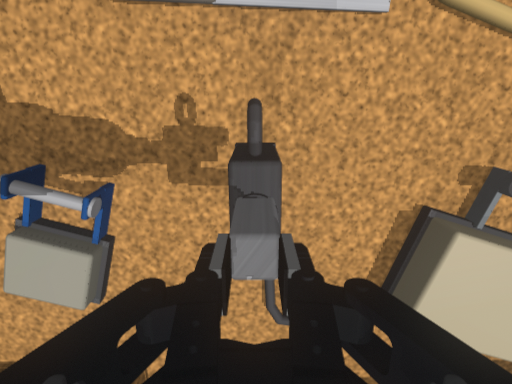

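Call:
apply_moves([
  [0,0.03,0.003,0],
  [0,0.05,0.005,0],
  [0,0.05,0.005,0],
  [0,0.05,0.005,0],
  [0,0.05,0.005,0],
  [0,0.05,0.005,0],
  [0,0.05,0.005,0],
  [0,0.05,0.005,0],
  [0,0.05,0.005,0],
  [0,0.05,0.005,0],
  [0,0.05,0.005,0],
  [0,0.05,0.005,0],
  [0,0.05,0.005,0],
  [0,0.04,0.005,0],
  [0,0.023,0.003,0],
  [0,0,0,0.033],
  [0,0,0,0.033],
  [0,0,0,0.033],
  [0,0,0,0],
  [0,0,0,0],
])

```text
time: 7.87
position: [0.5445, 0.3186, 0.197]
tool_rot: [[-0.001, 0.336, 0.942], [-0.001, 0.942, -0.336], [-1.0, -0.001, -0.001]]
force: [-0.0, -0.6, -3.5]
gripper_width: 0.023
```

Run:
```python
from h import *
s=state();print(s["time"],s["position"],s["force"],s["qd"].round(3))
for n in ("scene","wrist","top"):
    im=capture(n);cv2.imwrite(f"pics/{n}4.png",im)
a=cv2.imread("pics/scene4.png");cv2.imwrite("pics/s4b.png",cv2.resize(a[60:240,300:460],None,fx=3.3,fy=3.3,interpolation=cv2.INTER_CUBIC))
a=cv2.imread("pics/top4.png");cv2.imwrite("pics/t4b.png",cv2.resize(a[60:230,60:230],None,fx=3.5,fy=3.5,interpolation=cv2.INTER_CUBIC))
```

```text
7.8667 [0.54452132 0.31864977 0.19697245] [-0.01364599 -0.63816165 -3.54307525] [-0.001 -0.005  0.005  0.     0.002 -0.011]
```

View pics/s4b.png

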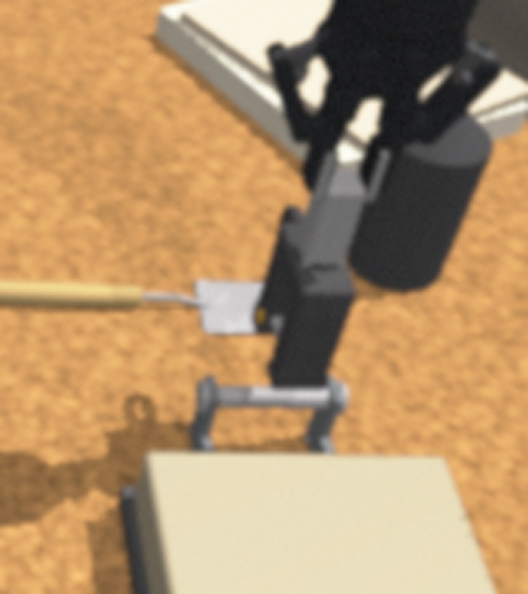

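View pics/wrist4.png

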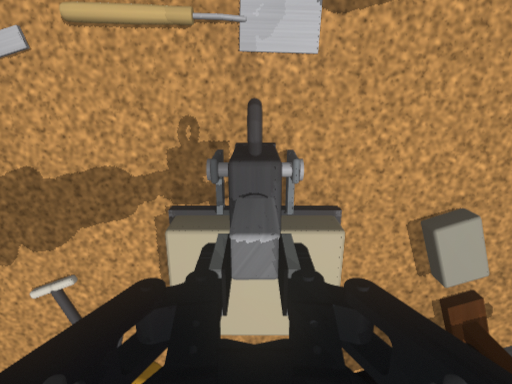

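View pics/t4b.png

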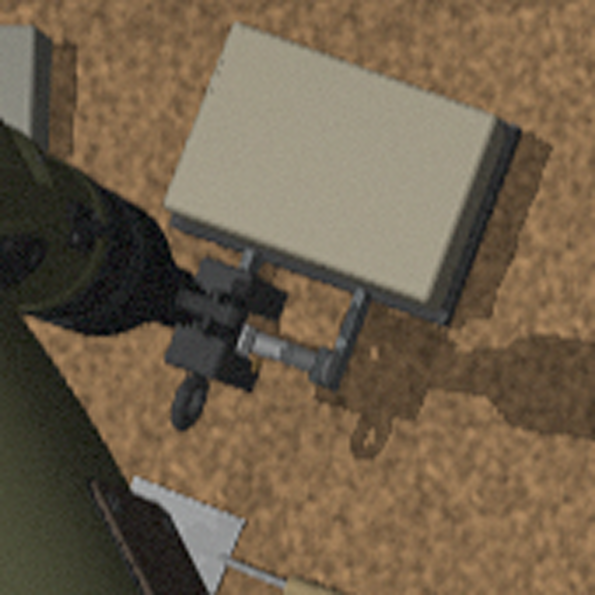

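Run:
```python
from h import *
s=state();pos=s["position"];R=s["tool_rot"]
x=R[:,2];y=R[:,1]
def draw(n,f):
    c=calibration(n);im=cv2.imread(f)
    o=np.array([pos[0],pos[1],pos[2]-.0985])
    def P(a,b,z): return tuple(int(round(v*8)) for v in proj(c,o+x*a+y*b+np.array([0,0,z])))
    col=(0,255,0)
    def L(p,q,col=col): cv2.line(im,P(*p),P(*q),col,1,cv2.LINE_AA,3)
    for z in (0,.088):
        cs=[(-.037,-.018,z),(.037,-.018,z),(.037,.018,z),(-.037,.018,z)]
        for i in range(4): L(cs[i],cs[i-1])
    for a in(-.037,.037):
        for b in(-.018,.018): L((a,b,0),(a,b,.088))
    cs=[(-.013,-.013,.148),(.013,-.013,.148),(.013,.013,.148),(-.013,.013,.148)]
    for i in range(4): L(cs[i],cs[i-1])
    # pin
    m=np.array([.5448,.3192,.053]);yp=np.array([np.sin(np.radians(20)),np.cos(np.radians(20)),0])
    a,b=[tuple(int(round(v*8)) for v in proj(c,m+k*yp)) for k in(-.04,.04)]
    cv2.line(im,a,b,(0,0,255),1,cv2.LINE_AA,3)
    return im
a=draw("scene","pics/scene4.png");cv2.imwrite("pics/s4c.png",cv2.resize(a[60:240,300:460],None,fx=3.3,fy=3.3,interpolation=cv2.INTER_CUBIC))
a=draw("wrist","pics/wrist4.png");cv2.imwrite("pics/w4c.png",cv2.resize(a[80:300,180:330],None,fx=2.7,fy=2.7,interpolation=cv2.INTER_CUBIC))
```

```text
(no output)
```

View pics/s4c.png

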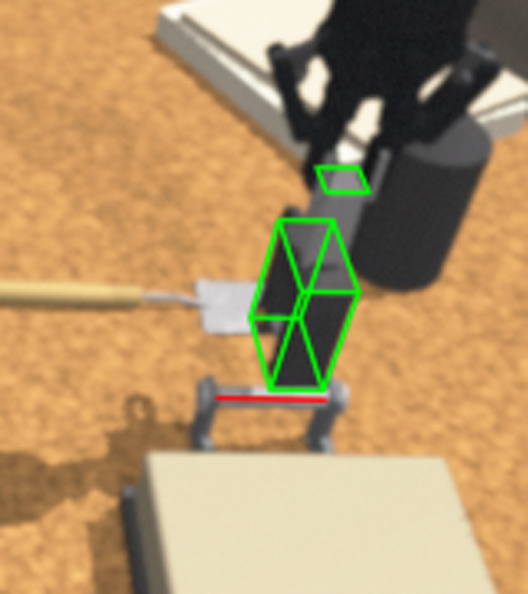

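View pics/w4c.png

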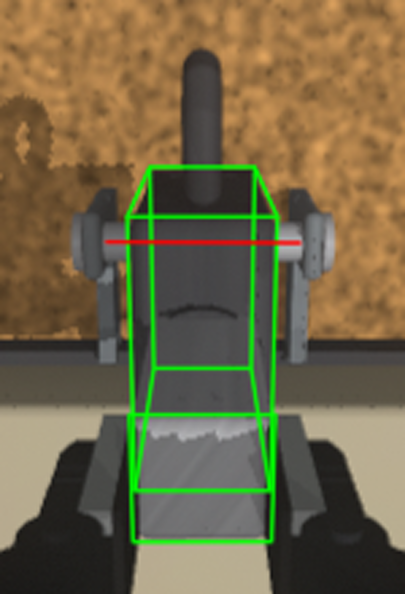

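Call:
apply_moves([
  [0.02,0,0,0],
  [0.03,0,0,0],
  [0.03,0,0,0],
  [0.016,0,0,0],
  [0,0,0,0],
  [0,0,0,0],
], grip_force=110)

```text
time: 8.52
position: [0.5444, 0.319, 0.1493]
tool_rot: [[-0.001, 0.338, 0.941], [-0.001, 0.941, -0.338], [-1.0, -0.001, -0.001]]
force: [-0.2, -0.9, -3.3]
gripper_width: 0.0222
```

Call:
apply_moves([
  [0.008,0,0,0],
  [0.008,0,0,0],
  [0.008,0,0,0],
  [0.008,0,0,0],
  [0.008,0,0,0],
  [0,0,0,0],
])

```text
time: 9.02
position: [0.546, 0.3206, 0.132]
tool_rot: [[0.003, 0.338, 0.941], [0.003, 0.941, -0.338], [-1.0, 0.004, 0.002]]
force: [-3.0, -0.7, 7.6]
gripper_width: 0.0225
```

Call:
apply_moves([
  [0.008,0,0,0],
  [0.008,0,0,0],
  [0.008,0,0,0],
  [0.008,0,0,0],
  [0,0,0,0],
])

```text
time: 9.43
position: [0.5428, 0.3203, 0.1135]
tool_rot: [[-0.003, 0.337, 0.941], [0.002, 0.941, -0.337], [-1.0, 0.001, -0.004]]
force: [0.8, -0.2, -4.1]
gripper_width: 0.0228
```

Run:
```python
from h import *
s=state();print(s["time"],s["position"],s["force"],s["qd"].round(3))
for n in ("scene","wrist"):
    im=capture(n);cv2.imwrite(f"pics/{n}5.png",im)
a=cv2.imread("pics/scene5.png");cv2.imwrite("pics/s5b.png",cv2.resize(a[60:240,300:460],None,fx=3.3,fy=3.3,interpolation=cv2.INTER_CUBIC))
```

```text
9.4333 [0.54284569 0.32033937 0.11353731] [ 0.75896529 -0.23586268 -4.063681  ] [-0.005  0.005  0.004 -0.013 -0.082  0.   ]
```

View pics/s5b.png

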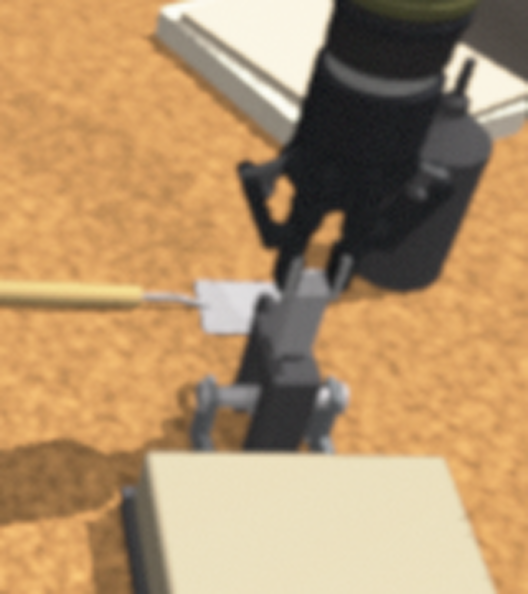

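View pics/wrist5.png

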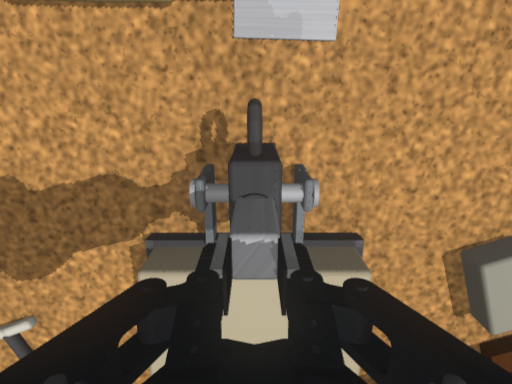

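Call:
apply_moves([
  [0.008,0,0,0],
  [0.008,0,0,0],
  [0.006,0,0,0],
  [0.004,0,0,0],
  [0.004,0,0,0],
  [0.002,0,0,0],
  [0,0,0,0],
  [0,0,0,0],
])

```text
time: 10.2
position: [0.5451, 0.3195, 0.0986]
tool_rot: [[0.001, 0.338, 0.941], [0.0, 0.941, -0.338], [-1.0, 0.001, 0.001]]
force: [-3.0, -0.9, 4.0]
gripper_width: 0.0226
```

Call:
apply_moves([
  [0.004,0,0,0],
  [0.002,0,0,0],
  [0,0,0,0],
  [0,0,0,0],
])

```text
time: 10.53
position: [0.5456, 0.32, 0.0985]
tool_rot: [[0.003, 0.338, 0.941], [0.002, 0.941, -0.338], [-1.0, 0.003, 0.002]]
force: [-6.7, -3.3, 21.3]
gripper_width: 0.0223
```

Run:
```python
from h import *
s=state();print(s["time"],s["position"],s["force"],s["ft_torque"])
for n in ("scene","wrist"):
    im=capture(n);cv2.imwrite(f"pics/{n}6.png",im)
a=cv2.imread("pics/scene6.png");cv2.imwrite("pics/s6b.png",cv2.resize(a[60:240,300:460],None,fx=3.3,fy=3.3,interpolation=cv2.INTER_CUBIC))
```

```text
10.5333 [0.54564703 0.31998981 0.09854545] [-6.69273031 -3.32576565 21.26450973] [-1.0989587   1.87052359 -0.0413762 ]
```

View pics/s6b.png

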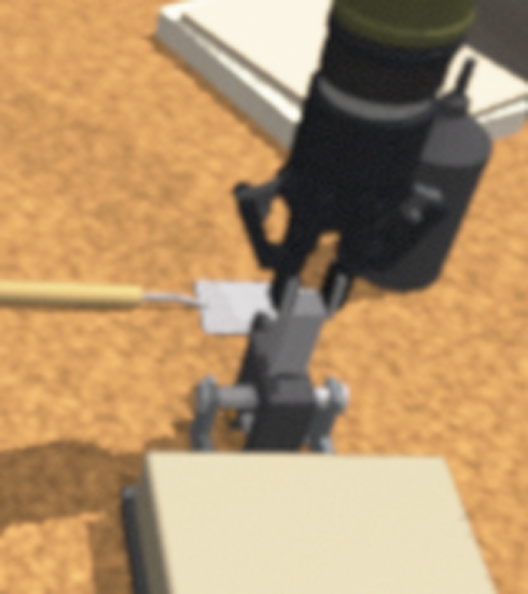

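View pics/wrist6.png

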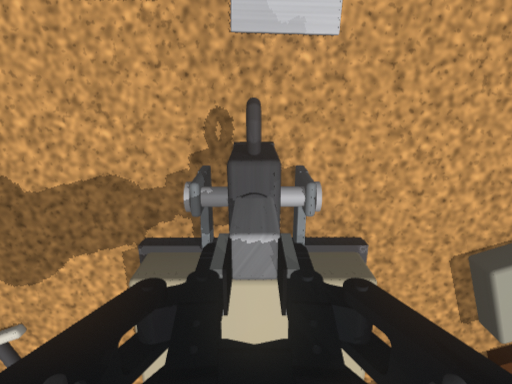

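Call:
apply_moves([
  [-0.003,0,0,0],
  [-0.003,0,0,0],
  [0,0,0,0],
  [0,0,0,0],
])

```text
time: 10.97
position: [0.5452, 0.3197, 0.0986]
tool_rot: [[0.001, 0.338, 0.941], [0.001, 0.941, -0.338], [-1.0, 0.001, 0.001]]
force: [-3.1, -0.4, 7.6]
gripper_width: 0.0226
```

Call:
apply_moves([
  [0,0,0,0],
  [0,0,0,0],
  [0,0,0,0],
  [0,0,0,0],
  [0,0,0,0],
  [0,0,0,0],
  [0,0,0,0],
  [0,0,0,0],
], hand=1)

```text
time: 11.63
position: [0.5449, 0.3193, 0.0978]
tool_rot: [[0.0, 0.338, 0.941], [-0.0, 0.941, -0.338], [-1.0, -0.0, 0.0]]
force: [0.2, 0.1, -0.1]
gripper_width: 0.0854
```

Call:
apply_moves([
  [-0.01,0,0,0],
  [-0.02,0,0,0],
  [-0.03,0,0,0],
  [-0.03,0,0,0],
  [-0.04,0,0,0],
  [-0.04,0,0,0],
  [-0.04,0,0,0],
  [-0.03,0,0,0],
  [0,0,0,0],
  [0,0,0,0],
])

```text
time: 12.47
position: [0.5457, 0.3198, 0.2194]
tool_rot: [[0.003, 0.338, 0.941], [0.001, 0.941, -0.338], [-1.0, 0.002, 0.002]]
force: [-0.8, 0.1, 0.0]
gripper_width: 0.0855
```

Run:
```python
from h import *
s=state();print(s["time"],s["position"],s["force"])
for n in ("scene","wrist"):
    im=capture(n);cv2.imwrite(f"pics/{n}7.png",im)
a=cv2.imread("pics/scene7.png");cv2.imwrite("pics/s7b.png",cv2.resize(a[60:240,300:460],None,fx=3.3,fy=3.3,interpolation=cv2.INTER_CUBIC))
```

```text
12.4667 [0.54570018 0.31977096 0.21937665] [-0.76079879  0.07889172  0.01738613]
```

View pics/s7b.png

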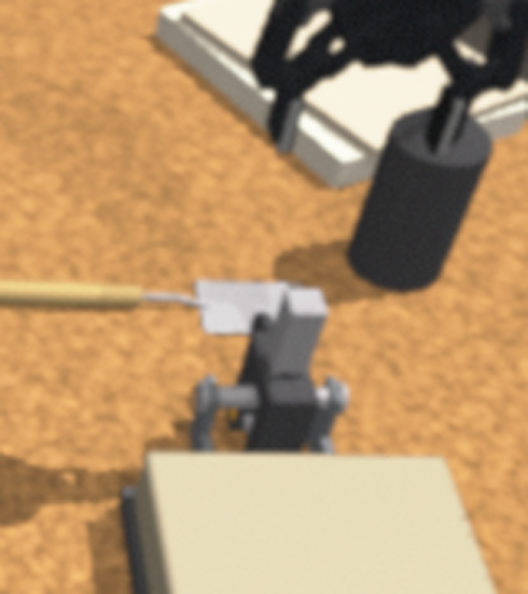

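View pics/wrist7.png

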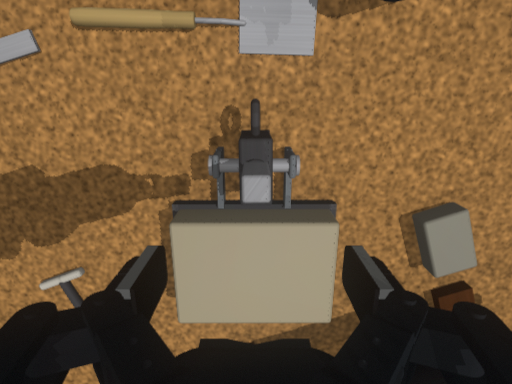

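Run:
```python
import cv2
a=cv2.imread("pics/scene7.png");b=cv2.imread("pics/scene5.png");z=lambda a:cv2.resize(cv2.convertScaleAbs(a[140:205,355:410],alpha=1.6),None,fx=7,fy=7,interpolation=cv2.INTER_CUBIC)
import numpy as np
cv2.imwrite("pics/z.png",np.hstack([z(b),z(a)]))
from h import calibration,proj
c=calibration("scene");x=np.array([.941,-.338,0]);y=np.array([.338,.941,0]);o=np.array([.545,.3193,0])
for n,p in dict(eye=(-.055,0,.062),latchhinge=(-.015,-.012,.018),latchtip=(.009,-.012,.018),rearfoot=(-.02,-.018,0),rearouterfoot=(-.037,-.018,0),nosefoot=(.037,-.018,0),pinL=(0,-.018,.053)).items():
    print(n,((proj(c,o+x*p[0]+y*p[1]+[0,0,p[2]])-[355,140])*7).round())
```

```text
eye [163. 156.]
latchhinge [122. 322.]
latchtip [134. 371.]
rearfoot [ 92. 346.]
rearouterfoot [ 84. 313.]
nosefoot [120. 464.]
pinL [134. 282.]
```

View pics/z.png

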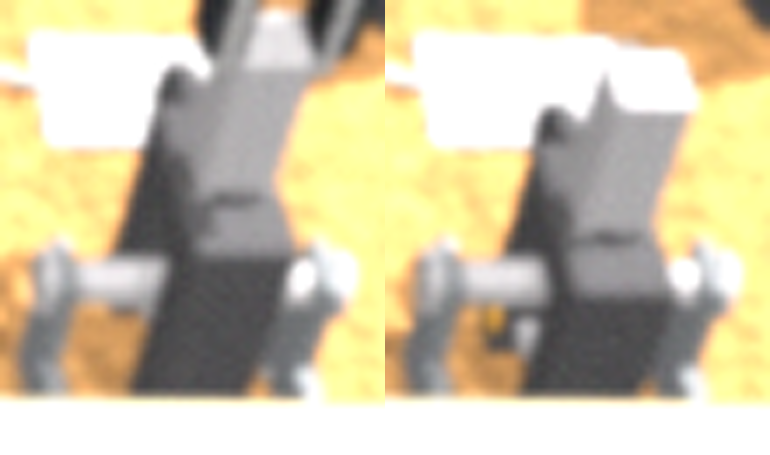

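Run:
```python
from plant import *
print(finish_job(), state()["time"])
```

```text
the job is handed in; nothing more can be done
the job is handed in; nothing more can be done
```

The hook is on the large tray's draw pin, standing upright on the bench with its eye pointing away from the stone. I released it, raised the gripper clear, and handed the job in at about 12.6 s.

- **Grip and seating:** I gripped the hook by its post, lifted it, turned it about 18° to line up with the pin and pushed it straight down. Under a push that read about 21 N on the force sensor, it stopped at a tool height of 98.5 mm. That matches the pick-up height of 98.4 mm, so the feet are on the bench and the hook did not slip in the fingers.
- **Latch:** On the way down the push rose to about 12 N. It dropped back to just the hook's weight with the feet about 15 mm up, which fits the latch opening and then snapping shut.
- **Last pictures:** The hook stands straight and centred between the cheeks. A bright patch just below the pin, where the shut latch should be, looks like the closed flap.
- **What I did not check:** I did not do a pull-up test, so the shut latch rests on the force readings and that small patch in the scene picture. The cameras' estimates of the pin disagreed by about 4 mm and 3° between views, which is within the mouth's clearance.

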